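Lay out the sprayed castings for scanning

ROBOT

A 6-joint arm with a two-finger parallel gripper is mounted at the origin on the work surface. World frame = base frame: x ahead of the robot, y to its left, z up, the work surface at z = 0. Lengths are in m, angles in rad, forces in N, time in s.
With the tool pointing down it reaches from about 0.35 to 0.975 m from the base axis. Payload 4.9 kg.
Tool frame: the origin (TCP) lies on the centre line of the jaws, within the pads' length; the fingertips stand 22 mm ahead of it and the grasp point (between the pads) lies 3 mm ahead of it (manip.tcp_to_tips is the distance from the TCP to the fingertips, in m); z points along the fingers, x is the direction in which the jaws open and shut, and the axes are right-handed (so a half turn about z gives the same grasp; the last joint's range is limited). The gripper opens to 85 mm and grips with 20 to 120 N. Pads are 22 mm wide; open, the fingers measure 114 mm over their backs; the gripper's body (76 mm by 85 mm) begins 54 mm behind the grasp point. The pads swing forward as they close: fully open they stand 13 mm farther back than shut.
Start: joints at [1.146, 0.053, 1.613, -0, 1.476, -0.119], TCP at [0.188, 0.596, 0.253] pointing down, gripper open.
Joint ranges: [-3.01, 3.01], [-1.01, 2.22], [0.06, 2.58], [-1.02, 4.17], [0.09, 2.62], [-3.14, 3.14]. Speed limits (rad/s): [2.57, 2.57, 3.14, 3.14, 3.14, 3.14].

INTERFACE

Orientations are given as a unit quaternion [w, x, y, z].
In Python, from plant import manip gives the robot as it stands.
- The arm moves only by the shell command python3 -m pendant 'ROWS'. ROWS is a JSON object of lists of equal length, an entry for each row: "linear": the shift along the tool's x, y, z in cm, a list of three; "rotation": the turn, a rotation vector about the tool's x, y, z in degrees, a list of three; "grip": the closure, from 0 (fully open) to 1 (shut). A call has exactly 10 rows; each row is the pose to reach, as a shift and turn from the pose commanded when the call began, along the tool's axes at that moment; what a row does not reach only later rows make up. A row lasts 1/12 s, in which the tool goes at most 41.7 mm and 7.16 degrees, less where a joint would pass 70% of its speed; a pose out of reach is approached as far as the arm can. A call with a gripper value outside its range is refused whole. The fingers move at their own pace and stop on an object; the grip force is fixed at half the most. Time passes only in rows, so rows that repeat a pose let the fingers close, or fill a call up. It gives the time, the measured TCP pose, the force and the opening at its end, in the units of the state.
- manip.state(): the state, without advancing time (a new reading comes with each control period).
- manip.grab_frame(name): name is "scene" or "top"; returns the picture (384x512x3 uint8, red, green, blue); there is no depth.
- manip.calibration(name): a dict with "fx", "fy", "cx", "cy" (pixels), "cam_to_world" (4x4, takes a point from camera to world coordinates). Camera axes: x right, y up, looking along -z (the intrinsics and any distortion apply to the point x, -y, -z); pixel columns grow to the right and rows downward; lengths in m; the calibration is good to about 2 mm. A picture is of the moment at which its call begins. calibration takes no time and is no camera call.
- manip.job_done(): hands the job in, once; it reports no verdict.
The state is a dict: "time": time; "joint_pos": joint angles; "joint_vel": joint speeds; "joint_efforts": joint torques, N m; "tool_pos": TCP position; "tool_rot": TCP orientation; "contact_force": force on the tool from outside, world axes, zero at the start; "ft_torque": the same for the moment, N m; "gripper_width": opening from 0.0 (shut) to 1.0 (fully open).
Only numpy, scipy, OpenCV 4.12 (cv2) and the standard library are available. Lean on these libraries where they do the work, as an engineer would, in place of code of your own. Each camera call takes 0.05 s, during which the arm holds its last target. There are 200 camera calls.

TASK

Four of the castings on the inspection plate have been sprayed matt white for the 3D scanner. Lay each white casting flat on its foot inside the dotted black scan tray made to its outline (round, three-cornered, long, square), inside the rim and not resting on it; set them down gently, do not drop them. The two bare brass-coloured castings have not been sprayed yet: leave them standing where they are.

Things in the scene. Friction and masses are not known exactly. Their poses are not given: they have to be found in the camera images.
- round_flange: Matt white round bearing flange: disc 62 mm across and 8 mm thick, with a round hub 36 mm across on its middle, 42 mm high over all; grip it by the hub, from any side. About 160 g. Origin: centre of the underside; z up. The yaw does not matter.
- tri_flange: Matt white three-cornered pipe flange: plate 10 mm thick with three rounded corner bosses (11 mm radius, centred 28 mm from the middle; one of them on its +x axis, the others at 120 degrees either side), and a round stub 30 mm across on the middle, 44 mm high over all; grip it by the stub, from any side. About 150 g. Origin: centre of the underside; z up. It looks the same after a third of a turn.
- bearing_block: Matt white pillow bearing block: foot 84 mm long (x) by 34 mm wide (y) by 12 mm, with an arched housing 46 mm long (x) and 34 mm thick (y), 50 mm high over all, a dark bearing bore running along y. Grip the housing across its 34 mm thickness (along y). About 210 g. Origin: centre of the underside; z up. 
- lug_bracket: Matt white lug bracket: foot 54 x 54 mm, 10 mm thick, with one upright round-topped lug in its middle, 44 mm long (x) and 14 mm thick (y), 52 mm high over all, a dark cross hole along y. Grip the lug across its 14 mm thickness (along y). About 140 g. Origin: centre of the underside; z up. 
- bare_block: Bare, brass-coloured bearing block, same shape and size as the white one; not sprayed, to be left alone. Origin: centre of the underside; z up. 
- bare_tri: Bare, brass-coloured three-cornered flange, same shape and size as the white one; not sprayed, to be left alone. Origin: centre of the underside; z up. 
- round_tray: Matt black tray fixed to the plate, its raised rim stuck with white reference dots; dark grey floor 3 mm thick, rim 12 mm wide, its top 9 mm above the plate. Round: 102 mm across outside, the pocket 78 mm across. For the round flange. Origin: centre of the underside; z up. 
- tri_tray: Matt black tray fixed to the plate, its raised rim stuck with white reference dots; dark grey floor 3 mm thick, rim 12 mm wide, its top 9 mm above the plate. Three-cornered, one corner on its +x axis: pocket 8 mm larger all round than the three-cornered flange, which goes in with its axes along the tray's (or a third of a turn off). Origin: centre of the underside; z up. 
- long_tray: Matt black tray fixed to the plate, its raised rim stuck with white reference dots; dark grey floor 3 mm thick, rim 12 mm wide, its top 9 mm above the plate. Oblong: outside 124 mm (x) by 74 mm (y), the pocket 100 by 50 mm. For the bearing block, its length along the tray's x. Origin: centre of the underside; z up. 
- square_tray: Matt black tray fixed to the plate, its raised rim stuck with white reference dots; dark grey floor 3 mm thick, rim 12 mm wide, its top 9 mm above the plate. Square: outside 94 by 94 mm, the pocket 70 by 70 mm with sides along x and y. For the lug bracket, its foot square with the pocket. Origin: centre of the underside; z up. 

How it is judged:
By the outcome, as a careful person would: the job done as asked, in the order asked, and still so for the second after the job is handed in, with the robot touching nothing.
It also fails if it takes over 109 s, if anything falls off the work surface, if the arm or the gripper's body presses on something with over 40 N, if the wrist force passes 120 N, or if a joint passes its speed limit or range.

## Working session

There is one attempt and no reset: what is moved stays moved. The work goes in short steps, Python scripts to look and compute and a shell command to move; the robot and the scene stay as the last step left them, time stands still between calls to the robot, and variables do not carry over. Pictures are saved under pics/ and viewed, about 12 in all and at most 16, crops included, and the job is handed in when it is done.

```bash
mkdir -p pics; ls; python3 - <<'E'
from plant import manip
import cv2
for n in("scene","top"):
    im=manip.grab_frame(n); c=manip.calibration(n); print(n,c)
    cv2.imwrite(f"pics/{n}0.png",cv2.resize(im[:,:,::-1],(800,600),interpolation=cv2.INTER_CUBIC))
    cv2.imwrite(f"pics/{n}raw.png",im[:,:,::-1])
s=manip.state();print(s, manip.tcp_to_tips)
E
```

```text
pics
scene {'fx': 400.706292480898, 'fy': 400.706292480898, 'cx': 256.2413903972832, 'cy': 189.3212212506389, 'cam_to_world': array([[ 0.14720289, -0.79853127,  0.58367724,  1.16405455],
       [ 0.98910504,  0.11789336, -0.08816104, -0.08567349],
       [ 0.00158768,  0.59029566,  0.80718555,  0.90546762],
       [ 0.        ,  0.        ,  0.        ,  1.        ]])}
top {'fx': 375.13992332554227, 'fy': 375.13992332554227, 'cx': 255.03751390794284, 'cy': 187.27957317348938, 'cam_to_world': array([[-0.00619508,  0.99773321, -0.06700789,  0.42946452],
       [-0.99988266, -0.0052417 ,  0.01439438,  0.00556975],
       [ 0.01401052,  0.0670892 ,  0.99764861,  1.19952366],
       [ 0.        ,  0.        ,  0.        ,  1.        ]])}
{'time': 0.1, 'joint_pos': array([ 1.14601951e+00,  5.33489642e-02,  1.61417605e+00,  1.00542423e-05,
        1.47597492e+00, -1.19001954e-01]), 'joint_vel': array([ 0.00010502, -0.00240242, -0.00205547,  0.00011916,  0.0015294 ,
       -0.00217778]), 'joint_efforts': array([ 6.21320796e-04, -3.94904065e+01, -3.71363461e+01, -1.32075438e-04,
        3.92085480e-03, -9.61232246e-06]), 'tool_pos': array([0.18792623, 0.59552911, 0.2521383 ]), 'tool_rot': array([ 4.64105826e-04,  8.06545697e-01,  5.91170981e-01, -8.33106725e-04]), 'contact_force': array([-0.36798192,  0.40873505,  0.11322525]), 'ft_torque': array([ 0.02250971, -0.00486979,  0.0115981 ]), 'gripper_width': 1.0000280966469892} 0.022
```

View pics/top0.png

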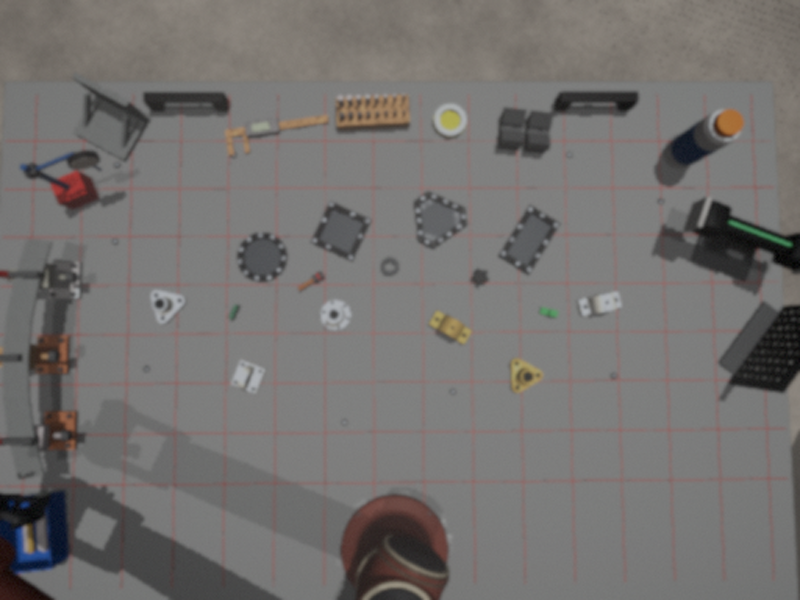

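View pics/scene0.png

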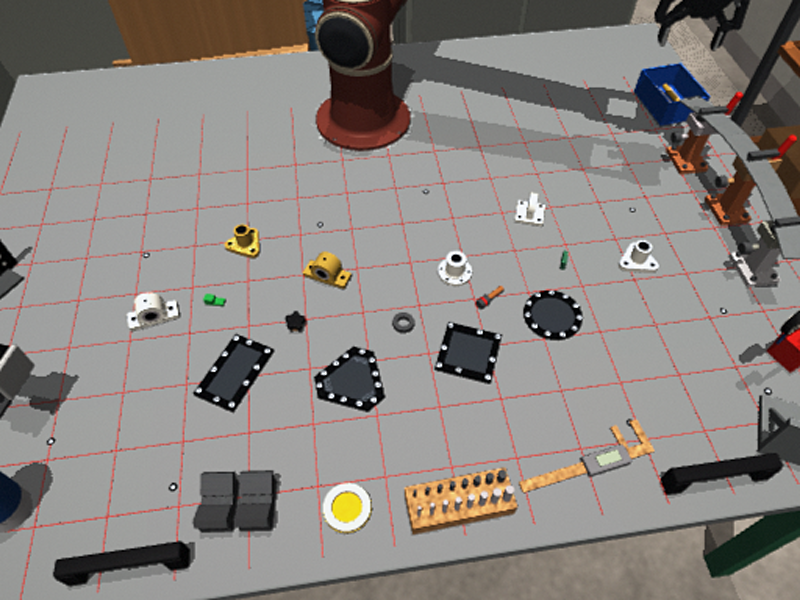

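The top view shows the trays at (262,257) round, (341,231) square, (439,219) tri and (529,239) long. The white parts are tri (166,304), round (336,314), lug (247,376) and block (600,304). The brass ones are at (450,327) and (525,376). The scene view agrees and is sharper, so I'll enlarge that one.

```bash
python3 - <<'E'
import cv2,numpy as np
a=cv2.imread("pics/sceneraw.png");b=cv2.imread("pics/topraw.png")
c=lambda im,x,y,w,h,k:cv2.resize(im[y:y+h,x:x+w],None,fx=k,fy=k,interpolation=cv2.INTER_CUBIC)
cv2.imwrite("pics/c1.png",np.vstack([c(a,75,115,180,148,4)]))
cv2.imwrite("pics/c2.png",np.vstack([c(a,255,115,180,148,4)]))
E
```

```text
(no output)
```

View pics/c1.png

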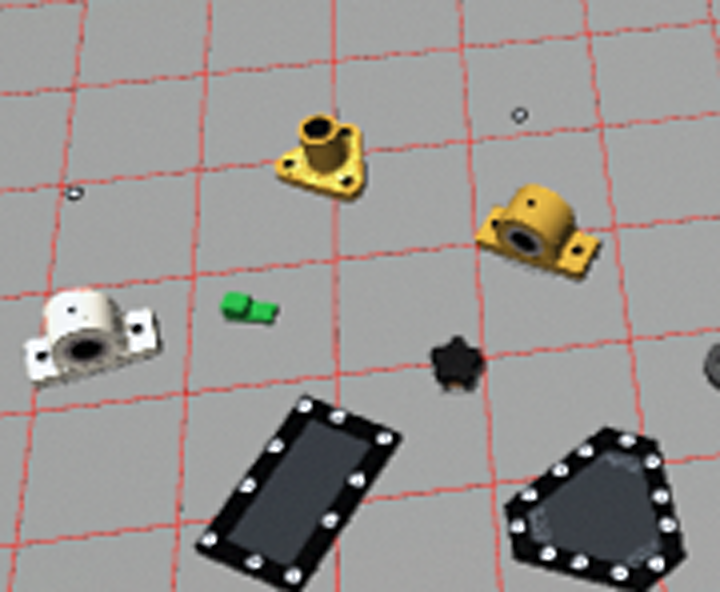

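View pics/c2.png

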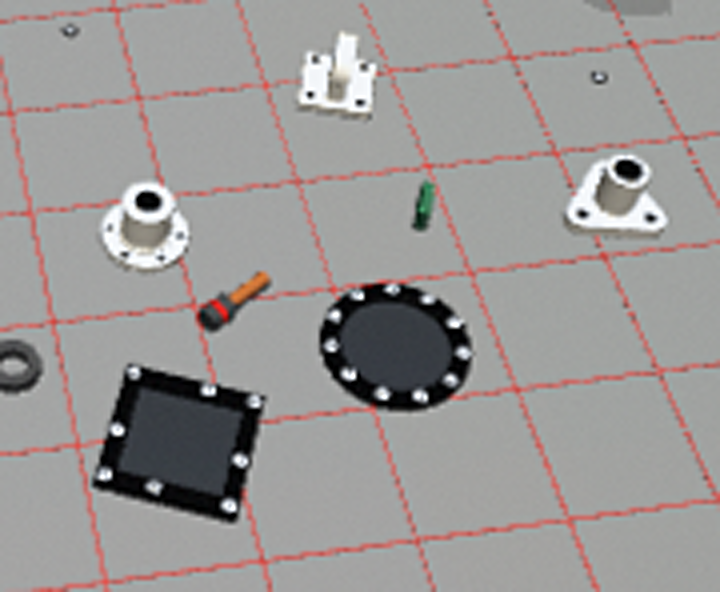

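```bash
cat > vis.py <<'E'
import numpy as np, cv2
from scipy.optimize import minimize
from plant import manip
t=np.linspace(0,2*np.pi,40,endpoint=False)
circ=lambda r,cx=0,cy=0:np.c_[cx+r*np.cos(t),cy+r*np.sin(t)]
rect=lambda l,w:np.array([[l,w],[-l,w],[-l,-w],[l,-w]])/2.
tri=lambda r:np.vstack([circ(r,28*np.cos(a),28*np.sin(a)) for a in np.radians([0,120,240])])
pr=lambda p,z0,z1:np.vstack([np.c_[p,np.full(len(p),z)] for z in(z0,z1)])/1000
def arch(l,w,h,z0): # arched lug: half round top, axis y
    r=l/2; a=np.linspace(0,np.pi,20); xs=np.r_[r*np.cos(a),-r,r]; zs=np.r_[h-r+r*np.sin(a),z0,z0]
    return np.vstack([np.c_[xs,np.full(22,s*w/2),zs] for s in(-1,1)])/1000
M=dict(round_flange=[pr(circ(31),0,8),pr(circ(18),8,42)],tri_flange=[pr(tri(11),0,10),pr(circ(15),10,44)],
 bearing_block=[pr(rect(84,34),0,12),arch(46,34,50,12)],lug_bracket=[pr(rect(54,54),0,10),arch(44,14,52,10)],
 round_tray=[pr(circ(51),0,9)],tri_tray=[pr(tri(31),0,9)],long_tray=[pr(rect(124,74),0,9)],square_tray=[pr(rect(94,94),0,9)])
M['bare_block']=M['bearing_block'];M['bare_tri']=M['tri_flange']
def proj(c,P):
    T=np.linalg.inv(c['cam_to_world']);q=P@T[:3,:3].T+T[:3,3]
    return np.c_[c['cx']+c['fx']*q[:,0]/-q[:,2],c['cy']+c['fy']*q[:,1]/q[:,2]]
def ray(c,u,v,z):
    T=c['cam_to_world'];d=T[:3,:3]@[(u-c['cx'])/c['fx'],-(v-c['cy'])/c['fy'],-1.]
    return (T[:3,3]+d*(z-T[2,3])/d[2])[:2]
def place(P,p,z=0):
    cs,sn=np.cos(p[2]),np.sin(p[2]);return P@np.array([[cs,sn,0],[-sn,cs,0],[0,0,1]])+[p[0],p[1],z]
def sil(c,name,p,x0,y0,w,h,k=6,z=0):
    m=np.zeros((h*k,w*k),np.uint8)
    for P in M[name]:
        uv=(proj(c,place(P,p,z))-[x0,y0]+.5)*k-.5
        cv2.fillConvexPoly(m,cv2.convexHull(np.round(uv*16).astype(np.int32)),255,shift=4)
    return cv2.resize(m,(w,h),interpolation=cv2.INTER_AREA)/255.
def segm(im,name,x0,y0,w,h):
    r=im[y0:y0+h,x0:x0+w].astype(float); bg=np.median(r.reshape(-1,3),0)
    d=r-bg; g=d.mean(2)
    if 'tray' in name: m=g<-40
    elif 'bare' in name: m=(r[...,0]-r[...,2])>45; m&=(r[...,1]-r[...,2])>15
    else: m=(g>28)|(g<-28)|((r[...,1]-r[...,2]>7))
    m=m.astype(np.uint8); m=cv2.morphologyEx(m,cv2.MORPH_CLOSE,np.ones((2,2)))
    cs,_=cv2.findContours(m,cv2.RETR_EXTERNAL,cv2.CHAIN_APPROX_NONE)
    o=np.zeros_like(m);cv2.drawContours(o,[max(cs,key=cv2.contourArea)],-1,1,-1)
    return cv2.morphologyEx(o,cv2.MORPH_OPEN,np.ones((2,2)))
def fit(im,c,name,p0,yaws,z=0):
    u,v=proj(c,np.array([[p0[0],p0[1],.02+z]]))[0]; s=30 if 'tray' in name else 24
    b=(int(u)-s,int(v)-s,2*s,2*s); m=segm(im,name,*b)
    f=lambda q:np.abs(sil(c,name,[q[0],q[1],q[2]],*b,z=z)-m).sum()
    best=min((minimize(f,[p0[0],p0[1],y],method='Nelder-Mead',options=dict(initial_simplex=np.array([[p0[0],p0[1],y],[p0[0]+.01,p0[1],y],[p0[0],p0[1]+.01,y],[p0[0],p0[1],y+.2]]),xatol=1e-4,fatol=.02)) for y in yaws),key=lambda r:r.fun)
    return best.x,best.fun/m.sum(),b,m
E
cat > locate.py <<'E'
from vis import *
G=dict(round_tray=(262,257),square_tray=(341,231),tri_tray=(439,219),long_tray=(529,239),tri_flange=(166,304),round_flange=(336,314),lug_bracket=(247,376),bearing_block=(600,304),bare_block=(450,327),bare_tri=(525,376))
ims={n:cv2.imread(f"pics/{n}raw.png")[:,:,::-1].copy() for n in("scene","top")}
out=[]
for k,g in G.items():
    p=ray(manip.calibration("top"),g[0]*.64,g[1]*.64,.01)
    ys=[0] if 'round' in k else np.radians([0,40,80]) if 'tri' in k else np.radians([0,30,60]) if ('square' in k or 'lug' in k) else np.radians([0,45,90,135])
    if k=='lug_bracket': ys=np.radians([0,45,90,135])
    row=[]
    for n in ims:
        c=manip.calibration(n); q,e,b,m=fit(ims[n],c,k,p,ys); row.append(f"{n}: {q[0]*1e3:.1f} {q[1]*1e3:.1f} {np.degrees(q[2]):.1f} e{e:.3f}")
        if n=="scene":
            x0,y0,w,h=b; v=cv2.resize(ims[n][y0:y0+h,x0:x0+w,::-1],(240,240),interpolation=cv2.INTER_CUBIC)
            for P in M[k]:
                uv=(proj(c,place(P,q))-[x0,y0]+.5)*240/w; cv2.polylines(v,[cv2.convexHull(uv.astype(np.int32))],True,(0,0,255),1)
            if '_tray' not in k: out.append(v)
    print(k,*row,sep=" | ")
out+= [np.zeros((240,240,3),np.uint8)]*(6-len(out))
cv2.imwrite("pics/ov.png",np.vstack([np.hstack(out[:3]),np.hstack(out[3:6])]))
E
python3 locate.py
```

```text
round_tray | scene: 598.0 272.6 2.1 e0.062 | top: 579.2 261.8 2.7 e0.355
square_tray | scene: 650.7 111.8 65.0 e0.075 | top: 476.5 93.4 247.8 e1.000
tri_tray | scene: 674.1 -85.9 35.1 e0.067 | top: 880.4 -235.7 49.7 e1.000
long_tray | scene: 631.0 -274.3 147.2 e0.034 | top: 718.3 -473.6 109.9 e1.000
tri_flange | scene: 501.0 464.0 48.3 e0.055 | top: 483.5 454.6 46.7 e0.922
round_flange | scene: 477.9 124.0 6.4 e0.068 | top: 460.6 111.2 17.9 e0.407
lug_bracket | scene: 358.1 298.3 159.5 e0.087 | top: 340.4 289.5 13.9 e3.062
bearing_block | scene: 498.6 -413.0 -78.1 e0.056 | top: 481.5 -431.5 99.1 e1.260
bare_block | scene: 450.2 -109.5 58.5 e0.109 | top: 433.8 -120.5 60.5 e0.203
bare_tri | scene: 354.8 -255.4 29.2 e0.075 | top: 335.5 -269.6 29.3 e0.096
```

View pics/ov.png

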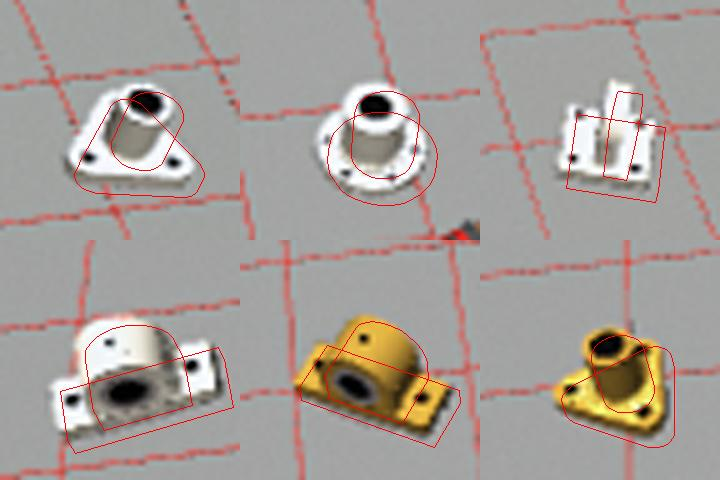

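```bash
sed -i 's/np.ones((2,2))/np.ones((3,3))/g; s/bg=np.median(r.reshape(-1,3),0)/bg=np.median(r.reshape(-1,3),0); S=bg.mean()\/165/; s/g<-40/g<-40*S/; s/g>28)|(g<-28)/g>28*S)|(g<-28*S)/; s/])>45/])>45*S/' vis.py
python3 locate.py
```

```text
round_tray | scene: 590.7 268.9 6.8 e0.038 | top: 584.5 268.0 -2.9 e0.244
square_tray | scene: 643.8 107.8 -25.1 e0.038 | top: 637.7 107.3 64.7 e0.143
tri_tray | scene: 667.4 -90.5 35.0 e0.057 | top: 692.2 -109.5 50.6 e8.182
long_tray | scene: 624.4 -279.5 147.5 e0.031 | top: 618.5 -280.3 -32.3 e0.226
tri_flange | scene: 493.0 460.6 49.8 e0.100 | top: 490.0 461.5 46.7 e0.117
round_flange | scene: 469.9 119.5 6.8 e0.075 | top: 466.4 117.9 8.6 e0.093
lug_bracket | scene: 349.6 294.6 159.9 e0.080 | top: 343.3 294.8 67.6 e0.213
bearing_block | scene: 491.0 -419.0 102.4 e0.069 | top: 485.6 -423.0 103.4 e0.204
bare_block | scene: 442.2 -114.5 59.1 e0.101 | top: 439.2 -115.8 59.8 e0.089
bare_tri | scene: 346.7 -261.1 29.2 e0.077 | top: 341.6 -263.4 29.3 e0.053
```

View pics/ov.png

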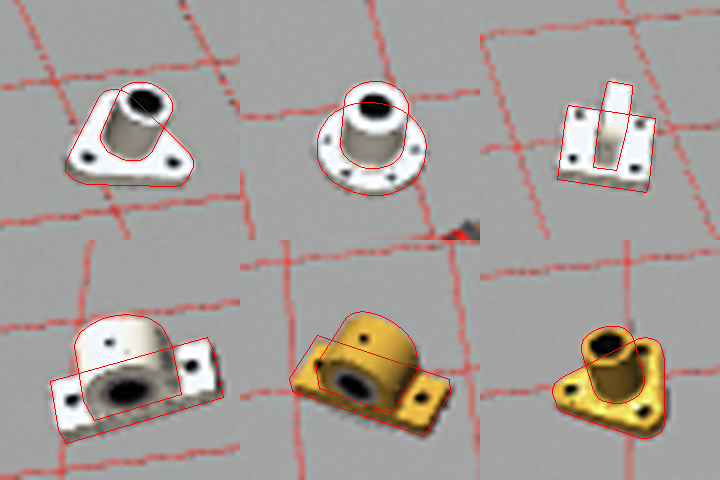

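The overlays fit. The scene and top poses differ by about 3–6 mm, so I'll use their mean. Next is a helper that converts world targets into tool-axis deltas.

```bash
cat > go.py <<'E'
# usage: go.py x y z jawdeg [x y z jawdeg ...] (mm): successive deltas in tool axes, assuming each is reached
import sys,numpy as np
from scipy.spatial.transform import Rotation as R
from plant import manip
s=manip.state();p=s['tool_pos']*1e3;q=s['tool_rot'];r=R.from_quat(np.r_[q[1:],q[0]])
X=r.as_matrix()[:,0]
print("t %.2f pos"%s['time'],p.round(1),"jaw %.1f"%np.degrees(np.arctan2(X[1],X[0])),"F",s['contact_force'].round(1),"w %.3f"%s['gripper_width'])
a=list(map(float,sys.argv[1:]))
for i in range(0,len(a),4):
    g=np.array(a[i:i+3]);j=np.radians(a[i+3])
    rg=R.from_matrix(np.array([[np.cos(j),np.sin(j),0],[np.sin(j),-np.cos(j),0],[0,0,-1]]))
    print("lin cm",(r.inv().apply(g-p)/10).round(2),"rot",np.degrees((r.inv()*rg).as_rotvec()).round(1)); p,r=g,rg
E
python3 go.py 491.5 461 150 72.5 491.5 461 38 72.5
```

```text
t 0.10 pos [187.9 595.5 252.1] jaw 72.5 F [-0.4  0.4  0.1] w 1.000
lin cm [-3.67 33.   10.21] rot [-0.   0.1 -0. ]
lin cm [ 0.   0.  11.2] rot [0. 0. 0.]
```

```bash
python3 -m pendant '{"linear":[[-3.67,33,10.2],[-3.67,33,10.2],[-3.67,33,10.2],[-3.67,33,10.2],[-3.67,33,10.2],[-3.67,33,10.2],[-3.67,33,10.2],[-3.67,33,10.2],[-3.67,33,10.2],[-3.67,33,10.2]],"rotation":[[0,0,0],[0,0,0],[0,0,0],[0,0,0],[0,0,0],[0,0,0],[0,0,0],[0,0,0],[0,0,0],[0,0,0]],"grip":[0,0,0,0,0,0,0,0,0,0]}'; python3 go.py 491.5 461 150 72.5 491.5 461 38 72.5
```

```text
time: 0.93
tool_pos: [0.4937, 0.459, 0.1487]
tool_rot: [0.0, 0.808, 0.589, -0.002]
contact_force: [-0.6, 0.4, -0.7]
gripper_width: 1.001
t 0.93 pos [493.7 459.  148.7] jaw 72.2 F [-0.6  0.4 -0.7] w 1.001
lin cm [ 0.12 -0.28 -0.13] rot [-0.1  0.2 -0.3]
lin cm [ 0.   0.  11.2] rot [0. 0. 0.]
```

```bash
python3 -m pendant '{"linear":[[0,0,3],[0,0,6],[0,0,9],[0,0,10.5],[0,0,11.2],[0,0,11.2],[0,0,11.2],[0,0,11.2],[0,0,11.2],[0,0,11.2]],"rotation":[[0,0,0],[0,0,0],[0,0,0],[0,0,0],[0,0,0],[0,0,0],[0,0,0],[0,0,0],[0,0,0],[0,0,0]],"grip":[0,0,0,0,0,0,0,0,0.2,0.3]}'; python3 - <<'E'
from plant import manip;import cv2,numpy as np
a=manip.grab_frame("scene")[:,:,::-1];b=manip.grab_frame("top")[:,:,::-1]
cv2.imwrite("pics/g1.png",np.hstack([cv2.resize(i,(400,400),interpolation=cv2.INTER_CUBIC) for i in(a[110:190,370:450],b[155:235,65:145])]))
E
python3 go.py 491.5 461 38 72.5
```

```text
time: 1.77
tool_pos: [0.4928, 0.4624, 0.0414]
tool_rot: [-0.0, 0.807, 0.591, 0.002]
contact_force: [-0.6, 0.1, -0.1]
gripper_width: 0.747
t 1.87 pos [492.3 462.   40.5] jaw 72.5 F [-0.4  0.5  0.4] w 0.702
lin cm [-0.12 -0.05  0.25] rot [ 0.1 -0.1 -0. ]
```

View pics/g1.png

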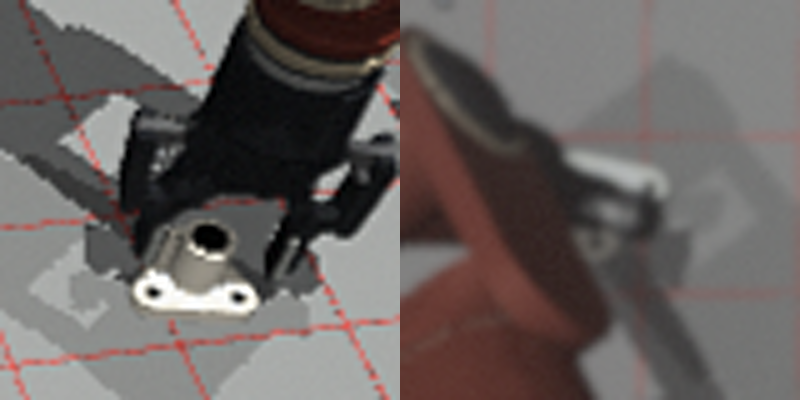

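The stub at (210,245) in the crop sits between the fingers, so I'll close and read the width.

```bash
python3 -m pendant '{"linear":[[0,0,0],[0,0,0],[0,0,0],[0,0,0],[0,0,0],[0,0,0],[0,0,0],[0,0,0],[0,0,0],[0,0,0]],"rotation":[[0,0,0],[0,0,0],[0,0,0],[0,0,0],[0,0,0],[0,0,0],[0,0,0],[0,0,0],[0,0,0],[0,0,0]],"grip":[0.4,0.5,0.7,0.9,1,1,1,1,1,1]}'; python3 -m pendant '{"linear":[[0,0,-1],[0,0,-3],[0,0,-6],[0,0,-9],[0,0,-10],[0,0,-10],[0,0,-10],[0,0,-10],[0,0,-10],[0,0,-10]],"rotation":[[0,0,0],[0,0,0],[0,0,0],[0,0,0],[0,0,0],[0,0,0],[0,0,0],[0,0,0],[0,0,0],[0,0,0]],"grip":[1,1,1,1,1,1,1,1,1,1]}'; python3 go.py 664.5 -91.5 138 59.5 664.5 -91.5 70 59.5
```

```text
time: 2.7
tool_pos: [0.492, 0.4617, 0.0396]
tool_rot: [0.0, 0.807, 0.591, 0.0]
contact_force: [-0.2, -0.8, 3.2]
gripper_width: 0.329
time: 3.53
tool_pos: [0.4907, 0.4608, 0.1366]
tool_rot: [0.0, 0.807, 0.591, -0.002]
contact_force: [-0.1, 0.9, -2.2]
gripper_width: 0.329
t 3.53 pos [490.7 460.8 136.6] jaw 72.5 F [-0.1  0.9 -2.2] w 0.329
lin cm [-47.44  33.2   -0.06] rot [-0.1  0.2 13. ]
lin cm [0.  0.  6.8] rot [0. 0. 0.]
```

```bash
python3 -m pendant '{"linear":[[-3.9,2.7,0],[-7.8,5.4,0],[-11.7,8.1,0],[-15.6,10.8,0],[-19.5,13.6,0],[-23.4,16.3,0],[-27.3,19,0],[-31,21.7,0],[-32,22.3,0],[-32,22.3,0]],"rotation":[[0,0,1],[0,0,3],[0,0,5],[0,0,7],[0,0,9],[0,0,11],[0,0,13],[0,0,13],[0,0,13],[0,0,13]],"grip":[1,1,1,1,1,1,1,1,1,1]}';  python3 go.py 664.5 -91.5 138 59.5 664.5 -91.5 70 59.5
```

```text
time: 4.37
tool_pos: [0.6088, 0.0845, 0.1384]
tool_rot: [0.001, 0.869, 0.494, -0.001]
contact_force: [-0.7, -0.1, -1.4]
gripper_width: 0.328
t 4.37 pos [608.8  84.5 138.4] jaw 59.2 F [-0.7 -0.1 -1.4] w 0.328
lin cm [-12.28  13.78   0.08] rot [ 0.   0.1 -0.3]
lin cm [0.  0.  6.8] rot [0. 0. 0.]
```

```bash
python3 -m pendant '{"linear":[[-2.5,2.8,0],[-5,5.6,0],[-7.5,8.4,0],[-10,11.2,0],[-12.3,13.8,1],[-12.3,13.8,3],[-12.3,13.8,5],[-12.3,13.8,6.5],[-12.3,13.8,6.5],[-12.3,13.8,6.5]],"rotation":[[0,0,0],[0,0,0],[0,0,0],[0,0,0],[0,0,0],[0,0,0],[0,0,0],[0,0,0],[0,0,0],[0,0,0]],"grip":[1,1,1,1,1,1,1,1,1,1]}';  python3 go.py 664.5 -91.5 43 59.5; python3 - <<'E'
from plant import manip;import cv2,numpy as np
a=manip.grab_frame("scene")[:,:,::-1];b=manip.grab_frame("top")[:,:,::-1]
cv2.imwrite("pics/scene1.png",a);cv2.imwrite("pics/top1.png",b)
cv2.imwrite("pics/g2.png",np.hstack([cv2.resize(i,(400,400),interpolation=cv2.INTER_CUBIC) for i in(a[185:285,180:280],b[100:180,240:320])]))
E
```

```text
time: 5.2
tool_pos: [0.6632, -0.0858, 0.0723]
tool_rot: [-0.001, 0.868, 0.496, -0.001]
contact_force: [0.9, 0.4, -1.8]
gripper_width: 0.33
t 5.20 pos [663.2 -85.8  72.3] jaw 59.5 F [ 0.9  0.4 -1.8] w 0.330
lin cm [-0.42  0.41  2.93] rot [-0.2  0.1  0. ]
```

View pics/g2.png

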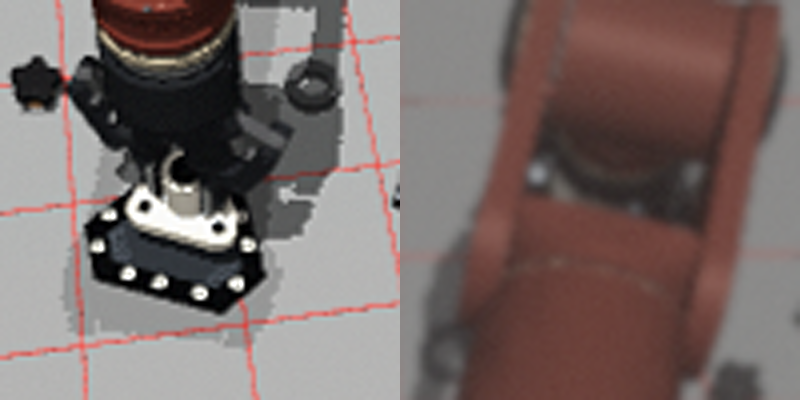

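The front edges of flange and tray are parallel in the crop (slopes about 0.36). I'll check the held position by overlaying the model at the TCP pose.

```bash
python3 go.py 664.5 -91.5 43 59.5; python3 - <<'E'
from vis import *
a=cv2.imread("pics/scene1.png");c=manip.calibration("scene");o=[]
for d in((0,0),(.003,-.001)):
    v=cv2.resize(a[190:270,190:270],(400,400),interpolation=cv2.INTER_CUBIC)
    for n,p,z,col in(("tri_flange",(.6632+d[0],-.0858+d[1],np.radians(35)),.0327,(0,0,255)),("tri_tray",(.6674,-.0905,np.radians(35)),0,(0,255,0))):
        for P in M[n]:
            uv=(proj(c,place(P,p,z))-[190,190]+.5)*5;cv2.polylines(v,[cv2.convexHull(uv.astype(np.int32))],True,col,1)
    o.append(v)
cv2.imwrite("pics/g3.png",np.hstack(o))
E
```

```text
t 5.30 pos [665.2 -86.2  75.3] jaw 59.5 F [-0.5  1.  -0.6] w 0.330
lin cm [-0.49  0.2   3.23] rot [ 0.1 -0.   0. ]
```

View pics/g3.png

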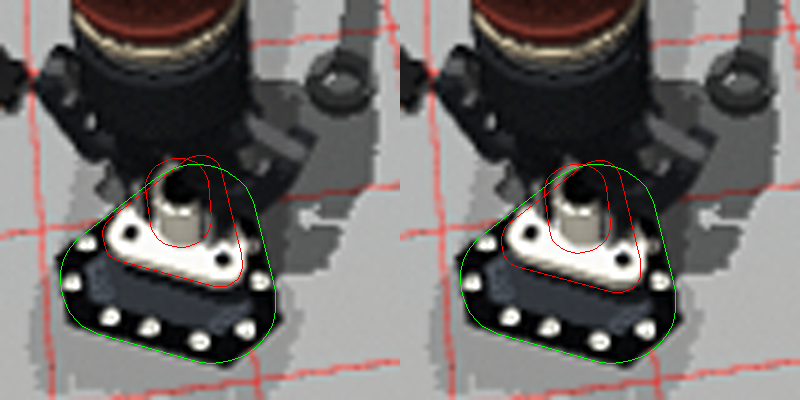

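The model at zero bias matches the held part, so the scene camera agrees with the robot frame within about 1 mm. From here I'll weight targets towards the scene poses.

```bash
python3 -m pendant '{"linear":[[-0.3,0.2,0.4],[-0.5,0.3,0.8],[-0.5,0.3,1.2],[-0.5,0.3,1.6],[-0.5,0.3,2],[-0.5,0.3,2.4],[-0.5,0.3,2.7],[-0.5,0.3,2.8],[-0.5,0.3,2.8],[-0.5,0.3,2.8]],"rotation":[[0,0,0],[0,0,0],[0,0,0],[0,0,0],[0,0,0],[0,0,0],[0,0,0],[0,0,0],[0,0,0],[0,0,0]],"grip":[1,1,1,1,1,1,1,1,1,1]}';  python3 go.py 666 -91 43 59.5
```

```text
time: 6.13
tool_pos: [0.6646, -0.0925, 0.0463]
tool_rot: [0.0, 0.868, 0.496, 0.0]
contact_force: [-0.5, -0.0, -1.8]
gripper_width: 0.329
t 6.13 pos [664.6 -92.5  46.3] jaw 59.5 F [-0.5 -0.  -1.8] w 0.329
lin cm [0.2  0.04 0.33] rot [ 0. -0. -0.]
```

```bash
python3 -m pendant '{"linear":[[0.1,0,0.05],[0.2,0,0.1],[0.2,0,0.15],[0.2,0,0.2],[0.2,0,0.25],[0.2,0,0.3],[0.2,0,0.3],[0.2,0,0.3],[0.2,0,0.3],[0.2,0,0.3]],"rotation":[[0,0,0],[0,0,0],[0,0,0],[0,0,0],[0,0,0],[0,0,0],[0,0,0],[0,0,0],[0,0,0],[0,0,0]],"grip":[1,1,1,1,1,1,1,1,1,1]}';  python3 go.py 666 -91 42.5 59.5
```

```text
time: 6.97
tool_pos: [0.6656, -0.0908, 0.0433]
tool_rot: [0.0, 0.868, 0.496, 0.0]
contact_force: [-0.6, -1.1, -1.5]
gripper_width: 0.332
t 6.97 pos [665.6 -90.8  43.3] jaw 59.5 F [-0.6 -1.1 -1.5] w 0.332
lin cm [0.   0.04 0.08] rot [ 0.  0. -0.]
```

```bash
python3 -m pendant '{"linear":[[0,0,0.02],[0,0,0.04],[0,0,0.06],[0,0,0.08],[0,0,0.1],[0,0,0.1],[0,0,0.1],[0,0,0.1],[0,0,0.1],[0,0,0.1]],"rotation":[[0,0,0],[0,0,0],[0,0,0],[0,0,0],[0,0,0],[0,0,0],[0,0,0],[0,0,0],[0,0,0],[0,0,0]],"grip":[1,1,1,1,1,1,1,1,1,1]}';  python3 go.py
```

```text
time: 7.8
tool_pos: [0.6657, -0.0908, 0.0426]
tool_rot: [0.0, 0.868, 0.496, 0.0]
contact_force: [-2.4, 0.5, 3.1]
gripper_width: 0.331
t 7.80 pos [665.7 -90.8  42.6] jaw 59.5 F [-2.4  0.5  3.1] w 0.331
```

Contact came at 42.6 mm, as predicted. Now release and rise.

```bash
python3 -m pendant '{"linear":[[0,0,0],[0,0,0],[0,0,0],[0,0,0],[0,0,0],[0,0,0],[0,0,-3],[0,0,-6],[0,0,-9],[0,0,-9]],"rotation":[[0,0,0],[0,0,0],[0,0,0],[0,0,0],[0,0,0],[0,0,0],[0,0,0],[0,0,0],[0,0,0],[0,0,0]],"grip":[0.65,0.6,0.5,0.4,0.2,0,0,0,0,0]}';  python3 go.py 469.5 119 130 62 469.5 119 38 62
```

```text
time: 8.63
tool_pos: [0.6698, -0.0918, 0.1407]
tool_rot: [0.004, 0.868, 0.496, 0.005]
contact_force: [0.4, 0.2, 1.5]
gripper_width: 1.003
t 8.63 pos [669.8 -91.8 140.7] jaw 59.5 F [0.4 0.2 1.5] w 1.003
lin cm [  7.98 -27.97   0.76] rot [ 0.7 -0.2 -2.5]
lin cm [0.  0.  9.2] rot [0. 0. 0.]
```

```bash
python3 -m pendant '{"linear":[[1.1,-3.9,0],[2.3,-7.8,0],[3.4,-11.6,0],[4.6,-15.5,0],[5.7,-19.4,0],[6.8,-23.2,0],[7.7,-26.5,0],[8.1,-27.5,0],[8.1,-27.5,1],[8.1,-27.5,3]],"rotation":[[0,0,0],[0,0,0],[0,0,0],[0,0,0],[0,0,0],[0,0,0],[0,0,0],[0,0,0],[0,0,0],[0,0,0]],"grip":[0,0,0,0,0,0,0,0,0,0]}';  python3 go.py 469.5 119 38 59.5; python3 - <<'E'
from vis import *
a=manip.grab_frame("scene");cv2.imwrite("pics/scene2.png",a[:,:,::-1]);c=manip.calibration("scene")
q,e,b,m=fit(a,c,"tri_flange",(.667,-.0905),np.radians([20,35,50]),z=.003);print(q*1e3,np.degrees(q[2]),e)
i=cv2.resize(a[190:270,190:270,::-1],(400,400),interpolation=cv2.INTER_CUBIC);cv2.imwrite("pics/g4.png",i)
E
```

```text
time: 9.47
tool_pos: [0.4725, 0.119, 0.1047]
tool_rot: [0.002, 0.868, 0.497, 0.003]
contact_force: [1.2, -0.8, 0.6]
gripper_width: 0.998
t 9.47 pos [472.5 119.  104.7] jaw 59.6 F [ 1.2 -0.8  0.6] w 0.998
lin cm [-0.18 -0.3   6.67] rot [ 0.4 -0.2  0.1]
[684.25738311 -85.62713226  92.33407616] 5.29035286947982 0.6198746954403063
```

View pics/g4.png

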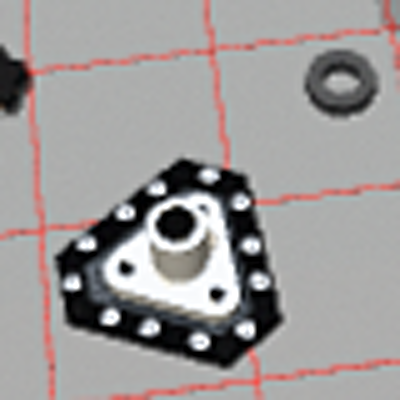

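The tri flange sits centred in its tray with floor visible all round. The numeric fit is void against the dark tray background. On to the round flange.

```bash
python3 -m pendant '{"linear":[[0,0,2],[0,0,4],[0,0,5.5],[0,0,6.4],[0,0,6.4],[0,0,6.4],[0,0,6.4],[0,0,6.4],[0,0,6.4],[0,0,6.4]],"rotation":[[0,0,0],[0,0,0],[0,0,0],[0,0,0],[0,0,0],[0,0,0],[0,0,0],[0,0,0],[0,0,0],[0,0,0]],"grip":[0,0,0,0,0,0,0.2,0.4,0.6,0.8]}';  python3 -m pendant '{"linear":[[0,0,0],[0,0,0],[0,0,0],[0,0,0],[0,0,0],[0,0,0],[0,0,0],[0,0,0],[0,0,0],[0,0,0]],"rotation":[[0,0,0],[0,0,0],[0,0,0],[0,0,0],[0,0,0],[0,0,0],[0,0,0],[0,0,0],[0,0,0],[0,0,0]],"grip":[1,1,1,1,1,1,1,1,1,1]}'; python3 go.py 469.5 119 110 59.5 589 268.5 110 59.5
```

```text
time: 10.35
tool_pos: [0.4704, 0.1186, 0.0392]
tool_rot: [0.0, 0.868, 0.496, 0.001]
contact_force: [-1.2, -1.0, 1.2]
gripper_width: 0.452
time: 11.18
tool_pos: [0.4708, 0.1187, 0.0395]
tool_rot: [0.0, 0.868, 0.496, 0.001]
contact_force: [-0.1, -0.4, 5.7]
gripper_width: 0.401
t 11.18 pos [470.8 118.7  39.5] jaw 59.5 F [-0.1 -0.4  5.7] w 0.401
lin cm [-0.04 -0.11 -7.05] rot [ 0.1 -0.1 -0. ]
lin cm [18.95  2.71  0.  ] rot [0. 0. 0.]
```

```bash
python3 -m pendant '{"linear":[[0,0,-1],[0,0,-3],[0,0,-5],[0,0,-7],[3,0.4,-7],[6.5,0.9,-7],[10,1.4,-7],[13.5,1.9,-7],[17,2.4,-7],[19,2.7,-7]],"rotation":[[0,0,0],[0,0,0],[0,0,0],[0,0,0],[0,0,0],[0,0,0],[0,0,0],[0,0,0],[0,0,0],[0,0,0]],"grip":[1,1,1,1,1,1,1,1,1,1]}';  python3 -m pendant '{"linear":[[0,0,0],[0,0,1],[0,0,2],[0,0,3],[0,0,4],[0,0,5],[0,0,5],[0,0,5],[0,0,5],[0,0,5]],"rotation":[[0,0,0],[0,0,0],[0,0,0],[0,0,0],[0,0,0],[0,0,0],[0,0,0],[0,0,0],[0,0,0],[0,0,0]],"grip":[1,1,1,1,1,1,1,1,1,1]}'; python3 go.py 589.5 268.7 42.5 59.5
```

```text
time: 12.02
tool_pos: [0.5906, 0.2712, 0.1082]
tool_rot: [-0.0, 0.868, 0.497, 0.0]
contact_force: [-0.3, -0.5, -1.2]
gripper_width: 0.404
time: 12.85
tool_pos: [0.5902, 0.2687, 0.0592]
tool_rot: [0.0, 0.868, 0.496, 0.001]
contact_force: [1.1, -0.5, -0.9]
gripper_width: 0.403
t 12.85 pos [590.2 268.7  59.2] jaw 59.5 F [ 1.1 -0.5 -0.9] w 0.403
lin cm [-0.04 -0.06  1.67] rot [ 0.1 -0.1 -0. ]
```

```bash
python3 -m pendant '{"linear":[[0,0,0.4],[0,0,0.8],[0,0,1.1],[0,0,1.3],[0,0,1.4],[0,0,1.5],[0,0,1.55],[0,0,1.6],[0,0,1.65],[0,0,1.65]],"rotation":[[0,0,0],[0,0,0],[0,0,0],[0,0,0],[0,0,0],[0,0,0],[0,0,0],[0,0,0],[0,0,0],[0,0,0]],"grip":[1,1,1,1,1,1,1,1,1,1]}';  python3 -m pendant '{"linear":[[0,0,0.02],[0,0,0.04],[0,0,0.06],[0,0,0.08],[0,0,0.08],[0,0,0.08],[0,0,0.08],[0,0,0.08],[0,0,0.08],[0,0,0.08]],"rotation":[[0,0,0],[0,0,0],[0,0,0],[0,0,0],[0,0,0],[0,0,0],[0,0,0],[0,0,0],[0,0,0],[0,0,0]],"grip":[1,1,1,1,1,1,1,1,1,1]}'; python3 go.py
```

```text
time: 13.68
tool_pos: [0.5897, 0.2687, 0.0425]
tool_rot: [0.0, 0.868, 0.496, 0.0]
contact_force: [-2.3, -1.1, 3.5]
gripper_width: 0.402
time: 14.52
tool_pos: [0.5897, 0.2687, 0.0425]
tool_rot: [0.0, 0.868, 0.496, -0.0]
contact_force: [-5.6, -1.5, 8.0]
gripper_width: 0.399
t 14.52 pos [589.7 268.7  42.5] jaw 59.5 F [-5.6 -1.5  8. ] w 0.399
```

```bash
python3 -m pendant '{"linear":[[0,0,0],[0,0,0],[0,0,0],[0,0,0],[0,0,0],[0,0,-2],[0,0,-5],[0,0,-9],[0,0,-9],[0,0,-9]],"rotation":[[0,0,0],[0,0,0],[0,0,0],[0,0,0],[0,0,0],[0,0,0],[0,0,0],[0,0,0],[0,0,0],[0,0,0]],"grip":[0.55,0.5,0.4,0.2,0,0,0,0,0,0]}';  python3 go.py 348.5 294.7 130 69.5
```

```text
time: 15.35
tool_pos: [0.592, 0.2694, 0.1352]
tool_rot: [0.001, 0.868, 0.496, 0.004]
contact_force: [-0.2, -0.1, 0.1]
gripper_width: 1.0
t 15.35 pos [592.  269.4 135.2] jaw 59.5 F [-0.2 -0.1  0.1] w 1.000
lin cm [-10.19 -22.26   0.35] rot [  0.3  -0.3 -10. ]
```

```bash
python3 -m pendant '{"linear":[[-1.6,-3.6,0],[-3.2,-7.2,0],[-4.9,-10.8,0],[-6.5,-14.4,0],[-8.1,-18,0],[-9.5,-21,0],[-10,-22.1,0],[-10,-22.1,0],[-10,-22.1,2],[-10,-22.1,3]],"rotation":[[0,0,-2],[0,0,-4],[0,0,-6],[0,0,-8],[0,0,-10],[0,0,-10],[0,0,-10],[0,0,-10],[0,0,-10],[0,0,-10]],"grip":[0,0,0,0,0,0,0,0,0,0]}';  python3 -m pendant '{"linear":[[0,0,0],[0,0,0],[0,0,0],[0,0,0],[0,0,0],[0,0,0],[0,0,0],[0,0,0],[0,0,0],[0,0,0]],"rotation":[[0,0,0],[0,0,0],[0,0,0],[0,0,0],[0,0,0],[0,0,0],[0,0,0],[0,0,0],[0,0,0],[0,0,0]],"grip":[0,0,0,0,0,0,0,0,0,0]}'; python3 go.py 348.5 294.7 38 69.5; python3 - <<'E'
from vis import *
a=manip.grab_frame("scene");cv2.imwrite("pics/scene3.png",a[:,:,::-1]);c=manip.calibration("scene")
i=cv2.resize(a[110:230,310:390,::-1],(400,600),interpolation=cv2.INTER_CUBIC);cv2.imwrite("pics/g5.png",i)
E
```

```text
time: 16.18
tool_pos: [0.3488, 0.2945, 0.0997]
tool_rot: [0.0, 0.822, 0.57, -0.0]
contact_force: [-0.3, -0.9, -1.3]
gripper_width: 0.999
time: 17.02
tool_pos: [0.3484, 0.2947, 0.1011]
tool_rot: [0.0, 0.822, 0.57, 0.0]
contact_force: [-0.3, 0.4, 0.2]
gripper_width: 0.998
t 17.02 pos [348.4 294.7 101.1] jaw 69.5 F [-0.3  0.4  0.2] w 0.998
lin cm [0.   0.01 6.31] rot [ 0. -0. -0.]
```

View pics/g5.png

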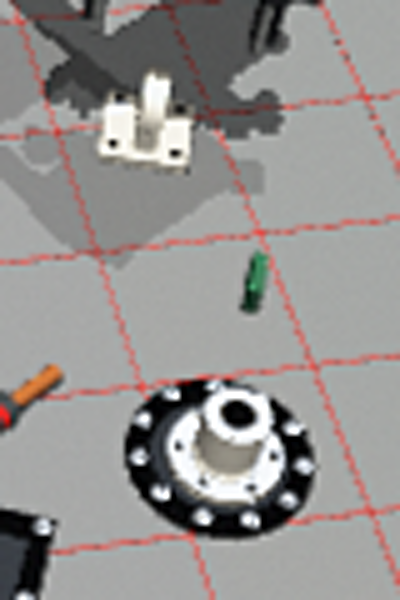

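The round flange is inside its tray. Now the lug.

```bash
python3 -m pendant '{"linear":[[0,0,2],[0,0,4],[0,0,5.5],[0,0,6.2],[0,0,6.2],[0,0,6.2],[0,0,6.2],[0,0,6.2],[0,0,6.2],[0,0,6.2]],"rotation":[[0,0,0],[0,0,0],[0,0,0],[0,0,0],[0,0,0],[0,0,0],[0,0,0],[0,0,0],[0,0,0],[0,0,0]],"grip":[0,0,0,0,0,0.1,0.2,0.4,0.6,0.7]}';  python3 -m pendant '{"linear":[[0,0,0],[0,0,0],[0,0,0],[0,0,0],[0,0,0],[0,0,0],[0,0,0],[0,0,0],[0,0,0],[0,0,0]],"rotation":[[0,0,0],[0,0,0],[0,0,0],[0,0,0],[0,0,0],[0,0,0],[0,0,0],[0,0,0],[0,0,0],[0,0,0]],"grip":[0.8,0.9,1,1,1,1,1,1,1,1]}'; python3 go.py 348.5 294.7 110 69.5 642.5 107.7 110 65.2
```

```text
time: 17.9
tool_pos: [0.3489, 0.295, 0.0398]
tool_rot: [0.0, 0.822, 0.57, 0.001]
contact_force: [0.2, 0.5, -0.2]
gripper_width: 0.382
time: 18.73
tool_pos: [0.3488, 0.295, 0.0395]
tool_rot: [0.0, 0.822, 0.57, 0.0]
contact_force: [-0.1, -0.3, 5.2]
gripper_width: 0.15
t 18.73 pos [348.8 295.   39.5] jaw 69.5 F [-0.1 -0.3  5.2] w 0.150
lin cm [-0.03 -0.02 -7.05] rot [ 0. -0. -0.]
lin cm [-7.22 34.09  0.  ] rot [0.  0.  4.3]
```

```bash
python3 -m pendant '{"linear":[[0,0,-1],[0,0,-4],[0,0,-7],[-0.8,3.9,-7],[-1.6,7.8,-7],[-2.5,11.7,-7],[-3.3,15.6,-7],[-4.1,19.5,-7],[-4.9,23.4,-7],[-5.8,27.3,-7]],"rotation":[[0,0,0],[0,0,0],[0,0,0],[0,0,1],[0,0,2],[0,0,3],[0,0,4],[0,0,4.5],[0,0,4.5],[0,0,4.5]],"grip":[1,1,1,1,1,1,1,1,1,1]}'; python3 go.py 642.5 107.7 110 65 642.5 107.7 60 65
```

```text
time: 19.57
tool_pos: [0.5843, 0.1433, 0.1083]
tool_rot: [-0.001, 0.844, 0.537, -0.001]
contact_force: [-0.2, 0.8, -1.0]
gripper_width: 0.152
t 19.57 pos [584.3 143.3 108.3] jaw 65.0 F [-0.2  0.8 -1. ] w 0.152
lin cm [-0.77  6.78 -0.19] rot [-0.1  0.  -0. ]
lin cm [0. 0. 5.] rot [0. 0. 0.]
```

```bash
python3 -m pendant '{"linear":[[-0.4,3.5,0],[-0.9,6.8,0],[-0.9,6.8,0],[-0.9,6.8,1],[-0.9,6.8,2],[-0.9,6.8,3],[-0.9,6.8,4],[-0.9,6.8,5],[-0.9,6.8,5],[-0.9,6.8,5]],"rotation":[[0,0,0],[0,0,0],[0,0,0],[0,0,0],[0,0,0],[0,0,0],[0,0,0],[0,0,0],[0,0,0],[0,0,0]],"grip":[1,1,1,1,1,1,1,1,1,1]}';python3 -m pendant '{"linear":[[0,0,0],[0,0,0],[0,0,0],[0,0,0],[0,0,0],[0,0,0],[0,0,0],[0,0,0],[0,0,0],[0,0,0]],"rotation":[[0,0,0],[0,0,0],[0,0,0],[0,0,0],[0,0,0],[0,0,0],[0,0,0],[0,0,0],[0,0,0],[0,0,0]],"grip":[1,1,1,1,1,1,1,1,1,1]}'; python3 go.py 642.5 107.7 42.5 65; python3 - <<'E'
from vis import *
a=manip.grab_frame("scene")[:,:,::-1];c=manip.calibration("scene");s=manip.state()['tool_pos']
v=cv2.resize(a[180:260,260:340],(600,600),interpolation=cv2.INTER_CUBIC)
for n,p,z,col in(("lug_bracket",(s[0],s[1],np.radians(155)),s[2]-.0395,(0,0,255)),("square_tray",(.6438,.1078,np.radians(65)),0,(0,255,0))):
    for P in M[n]:
        uv=(proj(c,place(P,p,z))-[260,180]+.5)*7.5;cv2.polylines(v,[cv2.convexHull(uv.astype(np.int32))],True,col,1)
cv2.imwrite("pics/g6.png",v)
E
```

```text
time: 20.4
tool_pos: [0.6403, 0.1082, 0.0576]
tool_rot: [-0.001, 0.843, 0.537, -0.001]
contact_force: [0.5, -0.3, -0.8]
gripper_width: 0.153
time: 21.23
tool_pos: [0.6415, 0.1077, 0.059]
tool_rot: [-0.0, 0.844, 0.537, -0.0]
contact_force: [-0.6, 0.2, -2.1]
gripper_width: 0.153
t 21.23 pos [641.5 107.7  59. ] jaw 65.0 F [-0.6  0.2 -2.1] w 0.153
lin cm [0.04 0.09 1.65] rot [-0.  0. -0.]
```

View pics/g6.png

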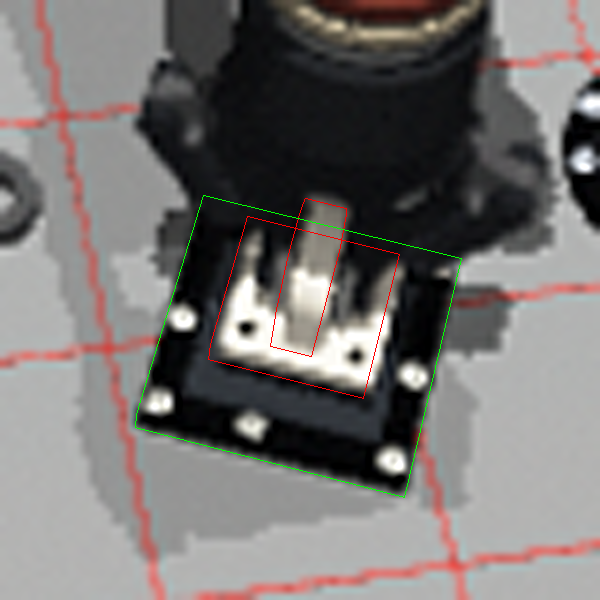

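The held lug appears about 1 px right of and behind the model, so I'll nudge +3 mm along tool y while lowering.

```bash
python3 -m pendant '{"linear":[[0,0.2,0.4],[0,0.3,0.8],[0,0.3,1.1],[0,0.3,1.3],[0,0.3,1.4],[0,0.3,1.5],[0,0.3,1.55],[0,0.3,1.6],[0,0.3,1.65],[0,0.3,1.65]],"rotation":[[0,0,0],[0,0,0],[0,0,0],[0,0,0],[0,0,0],[0,0,0],[0,0,0],[0,0,0],[0,0,0],[0,0,0]],"grip":[1,1,1,1,1,1,1,1,1,1]}';  python3 go.py
```

```text
time: 22.12
tool_pos: [0.6444, 0.1065, 0.0426]
tool_rot: [0.0, 0.843, 0.537, 0.0]
contact_force: [-0.4, 0.4, -2.5]
gripper_width: 0.153
t 22.12 pos [644.4 106.5  42.6] jaw 65.0 F [-0.4  0.4 -2.5] w 0.153
```

Not in contact yet, so I'll lower the last bit slowly.

```bash
python3 -m pendant '{"linear":[[0,0,0.02],[0,0,0.04],[0,0,0.06],[0,0,0.08],[0,0,0.1],[0,0,0.1],[0,0,0.1],[0,0,0.1],[0,0,0.1],[0,0,0.1]],"rotation":[[0,0,0],[0,0,0],[0,0,0],[0,0,0],[0,0,0],[0,0,0],[0,0,0],[0,0,0],[0,0,0],[0,0,0]],"grip":[1,1,1,1,1,1,1,1,1,1]}';  python3 go.py
```

```text
time: 22.95
tool_pos: [0.6444, 0.1065, 0.0425]
tool_rot: [-0.0, 0.843, 0.537, -0.0]
contact_force: [-3.3, 0.5, 5.5]
gripper_width: 0.155
t 22.95 pos [644.4 106.5  42.5] jaw 65.0 F [-3.3  0.5  5.5] w 0.155
```

```bash
python3 -m pendant '{"linear":[[0,0,0],[0,0,0],[0,0,0],[0,0,0],[0,0,0],[0,0,-2],[0,0,-5],[0,0,-9],[0,0,-9],[0,0,-9]],"rotation":[[0,0,0],[0,0,0],[0,0,0],[0,0,0],[0,0,0],[0,0,0],[0,0,0],[0,0,0],[0,0,0],[0,0,0]],"grip":[0.8,0.7,0.5,0.3,0.1,0,0,0,0,0]}';  python3 go.py 490 -420 130 12.8
```

```text
time: 23.78
tool_pos: [0.6468, 0.1066, 0.1358]
tool_rot: [0.002, 0.843, 0.537, 0.003]
contact_force: [0.0, -0.1, -0.3]
gripper_width: 1.0
t 23.78 pos [646.8 106.6 135.8] jaw 65.0 F [ 0.  -0.1 -0.3] w 1.000
lin cm [-54.35   8.06   0.44] rot [ 0.3 -0.4 52.2]
```

```bash
python3 -m pendant '{"linear":[[-3.8,0.6,0],[-7.6,1.2,0],[-11.4,1.8,0],[-15.2,2.4,0],[-19,3,0],[-22.8,3.6,0],[-26.6,4.1,0],[-30.4,4.7,0],[-34,5.3,0],[-35,5.4,0]],"rotation":[[0,0,5.5],[0,0,11],[0,0,16.5],[0,0,22],[0,0,27.5],[0,0,33],[0,0,38.5],[0,0,44],[0,0,49],[0,0,52.2]],"grip":[0,0,0,0,0,0,0,0,0,0]}';  python3 go.py 490 -420 130 12.8; python3 - <<'E'
from vis import *
a=manip.grab_frame("scene")[:,:,::-1];cv2.imwrite("pics/scene4.png",a)
v=cv2.resize(a[180:270,180:400],None,fx=3.6,fy=3.6,interpolation=cv2.INTER_CUBIC)
cv2.imwrite("pics/g7.png",v)
E
```

```text
time: 24.62
tool_pos: [0.543, -0.2375, 0.1299]
tool_rot: [0.0, 0.994, 0.107, -0.001]
contact_force: [1.0, -0.0, 1.1]
gripper_width: 1.002
t 24.62 pos [ 543.  -237.5  129.9] jaw 12.3 F [ 1.  -0.   1.1] w 1.002
lin cm [-9.07e+00  1.67e+01  1.00e-02] rot [ 0.   0.1 -0.5]
```

View pics/g7.png

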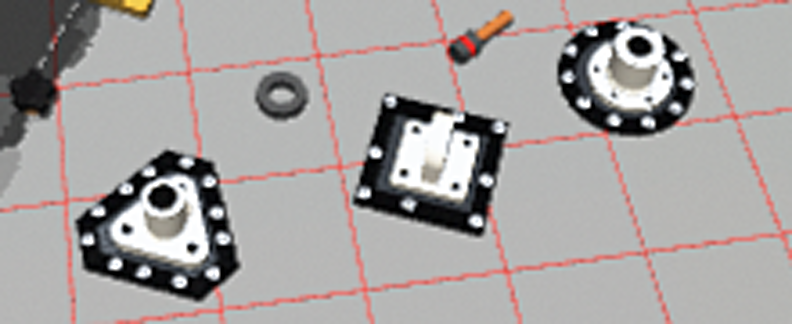

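Three castings are well inside their trays. On to the block.

```bash
python3 -m pendant '{"linear":[[-1.9,3.4,0],[-3.8,6.8,0],[-5.7,10.2,0],[-7.6,13.6,0],[-9.1,16.4,0],[-9.5,17,0],[-9.5,17,1],[-9.5,17,2],[-9.5,17,3],[-9.5,17,3]],"rotation":[[0,0,0],[0,0,0],[0,0,0],[0,0,0],[0,0,0],[0,0,0],[0,0,0],[0,0,0],[0,0,0],[0,0,0]],"grip":[0,0,0,0,0,0,0,0,0,0]}'; python3 go.py 490 -420 38 12.8; python3 - <<'E'
from vis import *
a=manip.grab_frame("scene")[:,:,::-1]
v=cv2.resize(a[150:230,70:150],(480,480),interpolation=cv2.INTER_CUBIC)
cv2.imwrite("pics/g8.png",v)
E
python3 go.py 490 -420 38 12.8
```

```text
time: 25.5
tool_pos: [0.4891, -0.4167, 0.0969]
tool_rot: [-0.003, 0.994, 0.112, -0.002]
contact_force: [-0.1, 0.1, -1.4]
gripper_width: 0.998
t 25.50 pos [ 489.1 -416.7   96.9] jaw 12.9 F [-0.1  0.1 -1.4] w 0.998
lin cm [0.03 0.38 5.89] rot [-0.4  0.2  0.1]
t 25.55 pos [ 489.5 -417.3   98.3] jaw 12.9 F [-0.2 -1.3 -0.8] w 1.003
lin cm [0.   0.3  6.03] rot [-0.3  0.2  0.1]
```

View pics/g8.png

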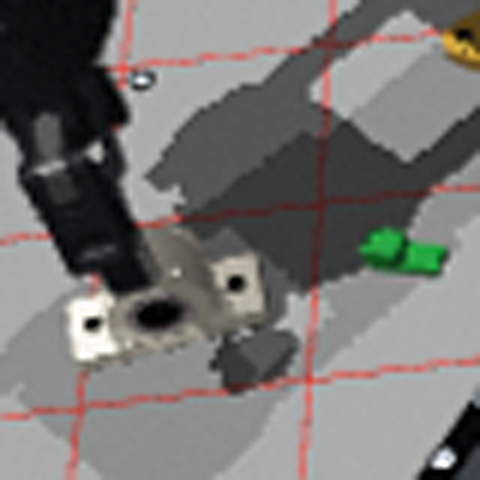

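The near finger lines up with the housing, so I'll descend and grip.

```bash
python3 -m pendant '{"linear":[[0,0.1,2],[0,0.1,4],[0,0.1,5.5],[0,0.1,6.1],[0,0.1,6.1],[0,0.1,6.1],[0,0.1,6.1],[0,0.1,6.1],[0,0.1,6.1],[0,0.1,6.1]],"rotation":[[0,0,0],[0,0,0],[0,0,0],[0,0,0],[0,0,0],[0,0,0],[0,0,0],[0,0,0],[0,0,0],[0,0,0]],"grip":[0,0,0,0,0,0,0.2,0.3,0.4,0.5]}';  python3 -m pendant '{"linear":[[0,0,0],[0,0,0],[0,0,0],[0,0,0],[0,0,0],[0,0,0],[0,0,0],[0,0,0],[0,0,0],[0,0,0]],"rotation":[[0,0,0],[0,0,0],[0,0,0],[0,0,0],[0,0,0],[0,0,0],[0,0,0],[0,0,0],[0,0,0],[0,0,0]],"grip":[0.6,0.7,0.9,1,1,1,1,1,1,1]}'; python3 go.py 490 -420 110 12.8 623.5 -280 110 57.5
```

```text
time: 26.38
tool_pos: [0.4907, -0.4218, 0.0415]
tool_rot: [0.001, 0.994, 0.111, 0.0]
contact_force: [-0.4, 0.6, -0.0]
gripper_width: 0.501
time: 27.22
tool_pos: [0.4906, -0.4218, 0.0413]
tool_rot: [0.001, 0.994, 0.111, 0.0]
contact_force: [-1.8, -0.6, 5.7]
gripper_width: 0.385
t 27.22 pos [ 490.6 -421.8   41.3] jaw 12.8 F [-1.8 -0.6  5.7] w 0.385
lin cm [-0.01 -0.18 -6.87] rot [ 0.1 -0.  -0. ]
lin cm [ 16.12 -10.69   0.  ] rot [  0.    0.  -44.7]
```

```bash
python3 -m pendant '{"linear":[[0,0,-1],[0,0,-4],[0,0,-7],[2.3,-1.5,-7],[4.6,-3.1,-7],[6.9,-4.7,-7],[9.2,-6.2,-7],[11.5,-7.8,-7],[13.8,-9.3,-7],[16.1,-10.9,-7]],"rotation":[[0,0,0],[0,0,0],[0,0,0],[0,0,-6.4],[0,0,-12.8],[0,0,-19.2],[0,0,-25.6],[0,0,-32],[0,0,-38.4],[0,0,-44.7]],"grip":[1,1,1,1,1,1,1,1,1,1]}';python3 -m pendant '{"linear":[[0,0,0],[0,0,1],[0,0,2],[0,0,3],[0,0,4],[0,0,5],[0,0,5],[0,0,5],[0,0,5],[0,0,5]],"rotation":[[0,0,0],[0,0,0],[0,0,0],[0,0,0],[0,0,0],[0,0,0],[0,0,0],[0,0,0],[0,0,0],[0,0,0]],"grip":[1,1,1,1,1,1,1,1,1,1]}'; python3 go.py 623.5 -280 44.3 57.5; python3 - <<'E'
from vis import *
a=manip.grab_frame("scene")[:,:,::-1];c=manip.calibration("scene");s=manip.state()['tool_pos']
v=cv2.resize(a[195:275,110:190],(600,600),interpolation=cv2.INTER_CUBIC)
for n,p,z,col in(("bearing_block",(s[0],s[1],np.radians(147.5)),s[2]-.0413,(0,0,255)),("long_tray",(.6244,-.2795,np.radians(147.5)),0,(0,255,0))):
    for P in M[n]:
        uv=(proj(c,place(P,p,z))-[110,195]+.5)*7.5;cv2.polylines(v,[cv2.convexHull(uv.astype(np.int32))],True,col,1)
cv2.imwrite("pics/g9.png",v)
E
```

```text
time: 28.05
tool_pos: [0.6235, -0.2777, 0.1095]
tool_rot: [-0.001, 0.875, 0.483, -0.0]
contact_force: [0.4, -0.4, -2.6]
gripper_width: 0.392
time: 28.88
tool_pos: [0.6238, -0.2799, 0.0615]
tool_rot: [0.001, 0.877, 0.481, 0.0]
contact_force: [-0.3, 0.4, -1.9]
gripper_width: 0.387
t 28.88 pos [ 623.8 -279.9   61.5] jaw 57.5 F [-0.3  0.4 -1.9] w 0.387
lin cm [-0.03 -0.02  1.72] rot [ 0.1 -0.  -0. ]
```

View pics/g9.png

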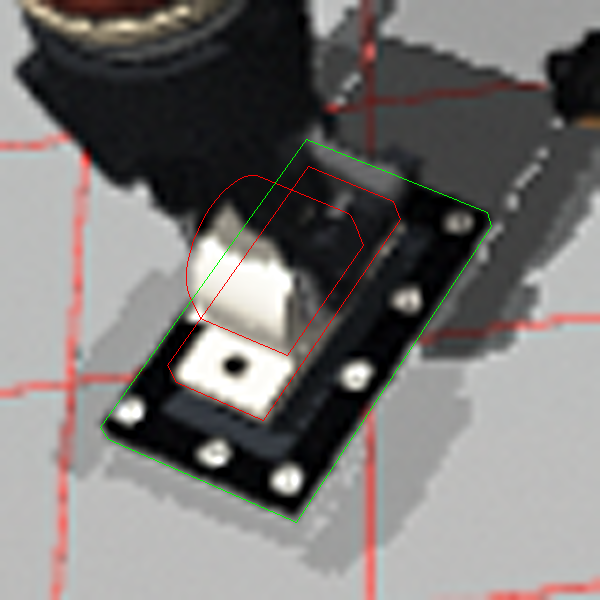

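The held block lies about 2 mm short along its length compared with the model. I'll nudge +2 mm along tool y and lower.

```bash
python3 -m pendant '{"linear":[[0,0.1,0.4],[0,0.2,0.8],[0,0.2,1.1],[0,0.2,1.3],[0,0.2,1.4],[0,0.2,1.5],[0,0.2,1.55],[0,0.2,1.6],[0,0.2,1.65],[0,0.2,1.65]],"rotation":[[0,0,0],[0,0,0],[0,0,0],[0,0,0],[0,0,0],[0,0,0],[0,0,0],[0,0,0],[0,0,0],[0,0,0]],"grip":[1,1,1,1,1,1,1,1,1,1]}';  python3 -m pendant '{"linear":[[0,0,0.02],[0,0,0.04],[0,0,0.06],[0,0,0.08],[0,0,0.1],[0,0,0.1],[0,0,0.1],[0,0,0.1],[0,0,0.1],[0,0,0.1]],"rotation":[[0,0,0],[0,0,0],[0,0,0],[0,0,0],[0,0,0],[0,0,0],[0,0,0],[0,0,0],[0,0,0],[0,0,0]],"grip":[1,1,1,1,1,1,1,1,1,1]}';python3 go.py
```

```text
time: 29.77
tool_pos: [0.6251, -0.2805, 0.0444]
tool_rot: [0.0, 0.877, 0.481, 0.0]
contact_force: [-1.4, 0.2, -0.1]
gripper_width: 0.386
time: 30.6
tool_pos: [0.6251, -0.2805, 0.0444]
tool_rot: [0.0, 0.877, 0.481, -0.0]
contact_force: [-4.7, 2.2, 7.0]
gripper_width: 0.387
t 30.60 pos [ 625.1 -280.5   44.4] jaw 57.5 F [-4.7  2.2  7. ] w 0.387
```

Contact. Release, rise and back away towards the base for a last look.

```bash
python3 -m pendant '{"linear":[[0,0,0],[0,0,0],[0,0,0],[0,0,0],[0,0,0],[0,0,-2],[0,0,-5],[0,0,-9],[0,0,-13],[0,0,-16]],"rotation":[[0,0,0],[0,0,0],[0,0,0],[0,0,0],[0,0,0],[0,0,0],[0,0,0],[0,0,0],[0,0,0],[0,0,0]],"grip":[0.57,0.5,0.4,0.2,0,0,0,0,0,0]}'; python3 -m pendant '{"linear":[[-2,-2,0],[-5,-4,0],[-8,-7,0],[-11,-9,0],[-14,-11,0],[-16,-13,0],[-16,-13,0],[-16,-13,0],[-16,-13,0],[-16,-13,0]],"rotation":[[0,0,0],[0,0,0],[0,0,0],[0,0,0],[0,0,0],[0,0,0],[0,0,0],[0,0,0],[0,0,0],[0,0,0]],"grip":[0,0,0,0,0,0,0,0,0,0]}'; python3 go.py; python3 - <<'E'
from vis import *
a=manip.grab_frame("scene");c=manip.calibration("scene")
v=cv2.resize(a[130:270,110:390,::-1],None,fx=2.85,fy=2.85,interpolation=cv2.INTER_CUBIC);cv2.imwrite("pics/g10.png",v)
for n,p,y in(("bare_block",(.442,-.1145),59),("bare_tri",(.3467,-.261),29)):
    q,e,_,_=fit(a,c,n,p,np.radians([y]));print(n,(q[:2]*1e3).round(1),np.degrees(q[2]).round(1),e.round(3))
E
```

```text
time: 31.43
tool_pos: [0.6257, -0.2809, 0.2068]
tool_rot: [0.002, 0.877, 0.481, 0.001]
contact_force: [0.8, -1.4, 0.8]
gripper_width: 1.0
time: 32.27
tool_pos: [0.4302, -0.3453, 0.2031]
tool_rot: [0.0, 0.877, 0.481, 0.0]
contact_force: [-0.1, -0.6, -0.1]
gripper_width: 1.002
t 32.27 pos [ 430.2 -345.3  203.1] jaw 57.5 F [-0.1 -0.6 -0.1] w 1.002
bare_block [ 441.9 -115. ] 57.4 0.106
bare_tri [ 347.3 -261.2] 29.4 0.06
```

View pics/g10.png

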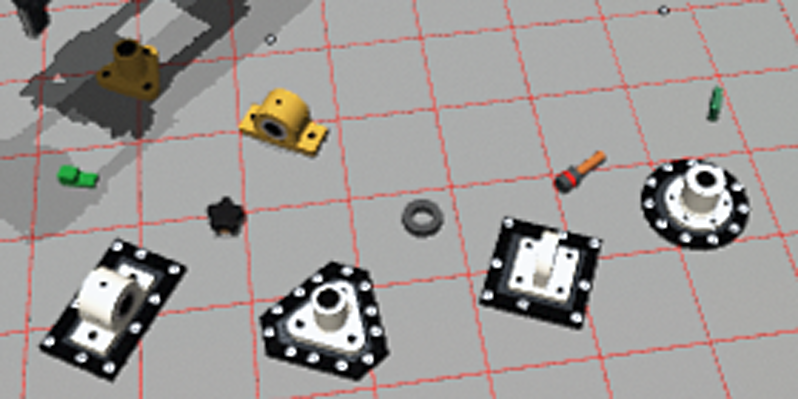

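All four white castings sit flat inside their rims, and the bare ones are where they were.

```bash
python3 -c "from plant import manip;print(manip.job_done())"
```

```text
the job is handed in; nothing more can be done
None
```

I laid all four white castings flat in their own trays and handed the job in at about 32 s of the 109 s allowed. Each was lowered until the tool felt the tray floor, at 8 N or less, and only then released.

**Last checks**
- **White castings:** the final picture shows every casting inside its rim, with tray floor visible around it. The heights at which they touched down matched the 3 mm floor to within about 0.2 mm.
- **Bare castings:** in the fit after the last move, both were within 1 mm of where they started. The block's yaw read 57.4° against 59.1° before; I take that as fit noise, since the robot never went near it.
- **Robot:** the gripper was open and clear of everything at hand-in.

**Disagreements**
- **Cameras:** the two cameras differed by 3–6 mm on most positions. I trusted the scene camera more because the first held part matched it within about 1 mm. The lug and the block showed 2–3 mm offsets once held, and I corrected both before setting them down.
- **Failed fits:** the top-camera fit of the three-cornered tray and the numeric fit of the placed three-cornered flange both failed. I judged those from the scene camera and the picture instead.

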